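# Close the tracking beacon and hold its recessed pairing button

## Robot

A 6-joint arm with a two-finger parallel gripper is mounted at the origin on the work surface. World frame = base frame: x ahead of the robot, y to its left, z up, the work surface at z = 0. Lengths are in m, angles in degrees, forces in N, time in s.
With the tool pointing down it reaches from about 0.325 to 0.85 m from the base axis. Payload 15.5 kg.
Tool frame: the origin (TCP) lies midway between the tips of the shut fingers; the grasp point (between the pads) lies 19 mm behind it; y points along the fingers, x is the direction in which the jaws open and shut, and the axes are right-handed (so a half turn about y gives the same grasp; the last joint's range is limited). The gripper opens to 91 mm and grips with 3 to 60 N. Pads are 32 mm wide; open, the fingers measure 118 mm over their backs; the gripper's body (76 mm by 178 mm) begins 60 mm behind the grasp point.
Start: joints at [58.929, 28.281, 77.091, -0, 74.628, -5.472], TCP at [0.27, 0.564, 0.182] pointing down, gripper open.
Joint ranges: [-166.48, 166.48], [-47.26, 123.95], [12.59, 153.08], [-70.14, 250.14], [6.76, 159.57], [-176.63, 176.63]. Speed limits (degrees/s): [108.29, 108.29, 147.25, 172.46, 172.46, 172.46].

## Interface

Orientations are given as a 3x3 rotation matrix whose columns are the frame's x, y, z axes.
In Python, from bench import ctrl gives the robot as it stands. The module is installed in compiled form; this text tells all that it offers. Calls block until the motion is done:
- ctrl.goto(position, orientation): joint-space move of the TCP to a pose.
- ctrl.move_l(position, vel=0.15, ori=None, contact_N=None): straight line of the TCP; ori=None keeps the orientation; vel is the mean speed in m/s. With contact_N (N) it stops when the force on the tool has changed by that much, and returns True; else False.
- ctrl.movej(angles): joint-space move.
- ctrl.command_gripper(opening): opening from 0.0 (shut) to 1.0 (fully open); the grip force is fixed at half the most; returns when the fingers have stopped.
- ctrl.sleep(seconds).
- ctrl.ik(position, orientation): joint angles nearest the present ones, or None.
- ctrl.read_camera(name): name is "scene" or "top" or "wrist"; returns the picture (400x640x3 uint8, blue, green, red); there is no depth.
- ctrl.camera_params(name): a dict with "fx", "fy", "cx", "cy" (pixels), "pose" (4x4, takes a point from camera to world coordinates); the wrist camera has in their place "T_tool_cam" (4x4, takes a point from camera to tool coordinates, whose origin is the TCP and whose axes are the tool frame's). Camera axes: x right, y up, looking along -z (the intrinsics and any distortion apply to the point x, -y, -z); pixel columns grow to the right and rows downward; lengths in m; the calibration is good to about 2 mm. A picture is of the moment at which its call begins: read the wrist's pose just before it. camera_params takes no time and is no camera call.
A pose or a line that the arm cannot do raises ctrl.MotionError and nothing moves.
- ctrl.sign_off(): hands the job in, once; it reports no verdict.
Readings, each from a call of its own:
- ctrl.current_t(): time.
- ctrl.current_q(): joint angles.
- ctrl.current_dq(): joint speeds.
- ctrl.current_effort(): joint torques, N m.
- ctrl.current_tool_pos(): TCP position.
- ctrl.current_eef_rot(): TCP orientation.
- ctrl.current_contact_force(): force on the tool from outside, world axes, zero at the start.
- ctrl.current_wrist_torque(): the same for the moment, N m.
- ctrl.current_grip_width(): opening from 0.0 (shut) to 1.0 (fully open).
Only numpy, scipy, OpenCV 4.12 (cv2) and the standard library are available. Lean on these libraries where they do the work, as an engineer would, in place of code of your own. Each camera call takes 0.05 s, during which the arm holds its last target. There are 200 camera calls.

## Task

Set the loose cover gently onto the open beacon, lip down, so that it sits seated and level on the rim, and let go of it. Then take the stylus from its stand, reach it down through the hole in the cover's collar and hold the recessed button inside fully pressed; finish while still gripping the stylus and holding the button down, with the cover still seated. Leave the puck, the battery and the screwdriver where they lie.

Things in the scene. Friction and masses are not known exactly. Their poses are not given: they have to be found in the camera images.
- beacon: Tracking beacon: an open-topped round grey plastic pod, 120 mm outside diameter, 5 mm wall (110 mm inside), rim 70 mm above the table, screwed onto a 130 x 130 x 6 mm aluminium plate. It is fixed and does not move. Origin: centre of the plate's underside, on the table, on the pod's axis; z up.
- beacon_rim (a point): Centre of the beacon's open mouth, in the plane of the rim, 70 mm above the table.
- button_top (a point): Centre of the top of the beacon's push button: a white cap 26 mm in diameter on a black post on the pod's axis, its top 18 mm below the rim (52 mm above the table) when not pressed. It moves straight down with the button.
- reset_button (a joint): Travel of the push button in m: 0 up, 0.006 fully pressed (hard stop). Sprung: it starts to move at about 1.7 N and needs about 5 N to be fully down; comes back up when released. Take it as held down above 0.0045.
- cover: Loose black cover (0.12 kg, varies), 46 mm tall, round, lying collar up: disc 124 mm wide, 6 mm thick; below it a tapered lip 8 mm deep (105 mm wide at the disc, 98 at its lower edge) that drops into the pod's mouth with 2.5 mm clearance; above, in the middle, a collar 36 mm wide, 32 mm tall; a 16 mm hole runs through collar and disc. Origin: centre of the lip's lower edge; z up along the collar.
- cover_collar (a point): Point on the cover's axis, half-way up the collar (30 mm above the lip's lower edge, 16 mm above the disc's upper face, 16 mm below the collar's top): where to grip it. When the cover is seated this point is 92 mm above the table and the collar's top 108 mm.
- cover_seat (a point): Centre of the underside of the cover's disc (8 mm above the lip's lower edge), the face that sits on the rim; z up along the collar. When seated it coincides with beacon_rim.
- stand: Fixed stylus stand: a light wooden block 70 x 70 mm and 90 mm tall with a vertical 14 mm hole right through its middle. Origin: centre of its underside, on the table.
- stylus: Loose stylus (0.06 kg, varies), 150 mm long: steel shaft 8 mm wide, 80 mm long, with a slightly tapered flat tip; then a black flange 26 mm wide, 6 mm thick; then a black round handle 20 mm wide, 64 mm long. It hangs upright in the stand, flange resting on the stand's top, tip 10 mm above the table. Origin: the tip; z from tip to handle.
- stylus_handle (a point): Point on the stylus axis, half-way up the handle, 118 mm from the tip (128 mm above the table while it hangs in the stand): where to grip it.
- stylus_tip (a point): The tip of the stylus.
- puck: Bystander: a grey fabric puck, 84 mm in diameter, 36 mm tall. Origin: centre of its underside.
- battery: Bystander: a blue battery pack lying flat, 75 x 34 x 24 mm. Origin: centre of its underside.
- screwdriver: Bystander: a screwdriver lying on the table near the robot.
Mind the look-alikes: they are no part of the job. There is more than one size of the stylus; the one meant has the size given above. There is more than one size of the beacon; the one meant has the size given above.

How it is judged (in metres and radians):
On the way, in this order (a step that is already met when the one before it is completed fails the run):
1. the cover sits seated and level on the beacon's rim, released (horizontal distance between cover_seat and beacon_rim below 0.005 m and z of cover_seat in the frame of beacon between 0.0675 and 0.0725 m and angle between cover_seat's own z axis and vertical below 0.04 rad and contact force between the fingers and cover below 0.1 N and linear speed of cover below 0.02 m/s), for 0.2 s.
2. the stylus tip is down through the hole of the seated cover (horizontal distance between cover_seat and beacon_rim below 0.005 m and z of cover_seat in the frame of beacon between 0.0675 and 0.0725 m and angle between cover_seat's own z axis and vertical below 0.04 rad and horizontal distance between stylus_tip and cover_seat below 0.01 m and z of stylus_tip in the frame of beacon below 0.07 m), for 0.05 s.
At the end, for the whole second after the job is handed in: Cover seated on the rim (centred within 5 mm, height 2.5 mm, level 0.04 rad), not touched by the fingers; the stylus, gripped in the fingers, passes through the hole and holds the button at least 4.5 of its 6 mm down (over 1.5 N) through the last second (horizontal distance between cover_seat and beacon_rim below 0.005 m and z of cover_seat in the frame of beacon between 0.0675 and 0.0725 m and angle between cover_seat's own z axis and vertical below 0.04 rad and value of joint reset_button above 0.0045 m and contact force between stylus and reset_button above 1.5 N and horizontal distance between stylus_tip and cover_seat below 0.012 m and z of stylus_tip in the frame of beacon below 0.056 m and contact force between the fingers and stylus above 2 N and contact force between the fingers and cover below 0.1 N); the arm keeps its last pose, push and grip.
It fails at once if a bystander (puck) is moved by more than 20 mm (distance of puck from where it was at the start of the episode above 0.02 m).
It fails at once if a bystander (battery) is moved by more than 20 mm (distance of battery from where it was at the start of the episode above 0.02 m).
It fails at once if a bystander (screwdriver) is moved by more than 20 mm (distance of screwdriver from where it was at the start of the episode above 0.02 m).
It fails at once if the cover is let go in the air above the beacon (dropped from more than 15 mm) (horizontal distance between cover_seat and beacon_rim below 0.06 m and z of cover_seat in the frame of beacon above 0.085 m and contact force between the fingers and cover below 0.05 N).
It also fails if it takes over 69 s, if anything falls off the work surface, if the arm or the gripper's body presses on something with over 40 N, if the wrist force passes 120 N, or if a joint passes its speed limit or range.

## Working session

There is one attempt and no reset: what is moved stays moved. The work goes in short steps, each a Python script; the robot and the scene stay as the last script left them, time stands still between calls to the robot, and variables do not carry over. Pictures are saved under pics/ and viewed, about 8 in all and at most 12, crops included, and the job is handed in when it is done.

```bash
mkdir -p pics; python3 - <<'E'
from bench import ctrl
import cv2,numpy as np
np.set_printoptions(precision=4,suppress=True)
for n in ["scene","top"]:
    cv2.imwrite(f"pics/{n}0.png",ctrl.read_camera(n))
for n in ["scene","top","wrist"]:
    p=ctrl.camera_params(n); print(n,p)
print(ctrl.current_eef_rot(),ctrl.current_t())
E
```

```text
scene {'fx': 508.440268954612, 'fy': 508.440268954612, 'cx': 325.1783598405014, 'cy': 209.84900096889749, 'pose': array([[ 0.5072, -0.6185,  0.6001,  1.3635],
       [ 0.8618,  0.3601, -0.3573, -0.4282],
       [ 0.0049,  0.6984,  0.7157,  1.0875],
       [ 0.    ,  0.    ,  0.    ,  1.    ]])}
top {'fx': 494.3727483076528, 'fy': 494.3727483076528, 'cx': 314.8575100786013, 'cy': 194.18345180141114, 'pose': array([[ 0.0137,  0.9885, -0.1506,  0.2917],
       [-0.9999,  0.0151,  0.0079,  0.0622],
       [ 0.0101,  0.1505,  0.9886,  1.6287],
       [ 0.    ,  0.    ,  0.    ,  1.    ]])}
wrist {'fx': 325.3593827223517, 'fy': 325.3593827223517, 'cx': 320.06646110553794, 'cy': 200.6002033992256, 'T_tool_cam': array([[ 1.    ,  0.001 , -0.0006, -0.0002],
       [-0.0008,  0.2702, -0.9628, -0.2029],
       [-0.0008,  0.9628,  0.2702,  0.0765],
       [ 0.    ,  0.    ,  0.    ,  1.    ]])}
[[ 0.4321 -0.0005 -0.9018]
 [ 0.9018 -0.0009  0.4321]
 [-0.001  -1.      0.0001]] 0.1
```

View pics/scene0.png

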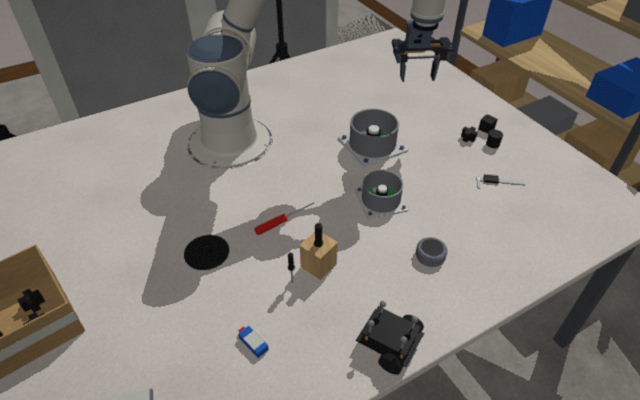

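View pics/top0.png

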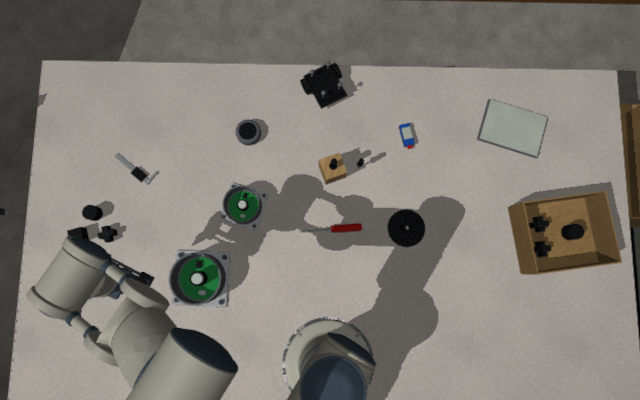

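The pictures show these candidates:
- **Pods:** small at top (243,205) / scene (382,188), large at top (199,278) / scene (374,132).
- **Styluses:** one in the wooden block at top (333,164) / scene (318,235), and a thin small one at top (360,162) / scene (291,262).
- **Cover:** the black disc at top (406,228) / scene (207,252).
- **Bystanders:** puck (248,131), battery (407,135), screwdriver (345,228), all top pixels.

Next I triangulate roughly and work out sizes.

```bash
cat > h.py <<'E'
from bench import ctrl
import cv2,numpy as np
np.set_printoptions(precision=4,suppress=True)
def cam(n):
    p=ctrl.camera_params(n)
    if n=="wrist":
        T=np.eye(4);T[:3,:3]=ctrl.current_eef_rot();T[:3,3]=ctrl.current_tool_pos();P=T@np.array(p["T_tool_cam"])
    else: P=np.array(p["pose"])
    return (p["fx"],p["fy"],p["cx"],p["cy"],P)
def ray(c,uv):
    fx,fy,cx,cy,P=c; d=P[:3,:3]@np.array([(uv[0]-cx)/fx,-(uv[1]-cy)/fy,-1.]); return P[:3,3],d/np.linalg.norm(d)
def atz(c,uv,z):
    o,d=ray(c,uv); return o+d*(z-o[2])/d[2]
def proj(c,X):
    fx,fy,cx,cy,P=c; q=P[:3,:3].T@(np.asarray(X,float)-P[:3,3]); return np.array([cx+fx*q[0]/-q[2],cy-fy*q[1]/-q[2]])
def tri(obs):
    A=np.zeros((3,3));b=np.zeros(3);R=[ray(c,u) for c,u in obs]
    for o,d in R: M=np.eye(3)-np.outer(d,d);A+=M;b+=M@o
    x=np.linalg.solve(A,b); return x,[np.linalg.norm((np.eye(3)-np.outer(d,d))@(x-o)) for o,d in R]
def snap(n,name):
    c=cam(n); im=ctrl.read_camera(n); cv2.imwrite(f"pics/{name}.png",im); np.savez(f"pics/{name}.npz",*[np.array(v) for v in c]); return c,im
def load(name):
    z=np.load(f"pics/{name}.npz"); return [z[k] for k in z.files]
def down(deg):  # tool y down, x at angle deg
    a=np.deg2rad(deg);x=np.array([np.cos(a),np.sin(a),0]);y=np.array([0,0,-1.]);return np.c_[x,y,np.cross(x,y)]
E
python3 - <<'E'
from h import *
s,t=cam("scene"),cam("top")
for n,a,b in [("cover",(207,252),(406,228)),("podS btn",(382,189),(242,205)),("podL btn",(374,130),(198,279)),("stylus top",(318,227),(333,163)),("small sty top",(291,257),(360,162))]:
    print(n,*tri([(s,a),(t,b)]))
print("S rim dia",np.linalg.norm(atz(t,(223,204),.07)-atz(t,(263,204),.07)),"L",np.linalg.norm(atz(t,(171,278),.07)-atz(t,(227,278),.07)),"cover",np.linalg.norm(atz(t,(388,228),.0)-atz(t,(425,228),.0)))
im=cv2.imread("pics/top0.png");a=cv2.resize(im[130:300,140:460],None,fx=2.5,fy=2.5,interpolation=cv2.INTER_CUBIC)
cv2.imwrite("pics/c1.png",a)
E
```

```text
cover [ 0.4314 -0.2515  0.0051] [np.float64(0.0010886394707202499), np.float64(0.001088639470720273)]
podS btn [0.4953 0.2855 0.0401] [np.float64(0.0009596414050052102), np.float64(0.0009596414050053566)]
podL btn [0.2589 0.414  0.057 ] [np.float64(0.0029872241775384394), np.float64(0.002987224177538677)]
stylus top [ 0.6156 -0.0038  0.1447] [np.float64(0.0002484260277506507), np.float64(0.0002484260277507435)]
small sty top [ 0.6309 -0.0911  0.0963] [np.float64(0.0006694506399205299), np.float64(0.0006694506399205315)]
S rim dia 0.1268240359388381 L 0.17331249354452158 cover 0.12250523789816163
```

View pics/c1.png

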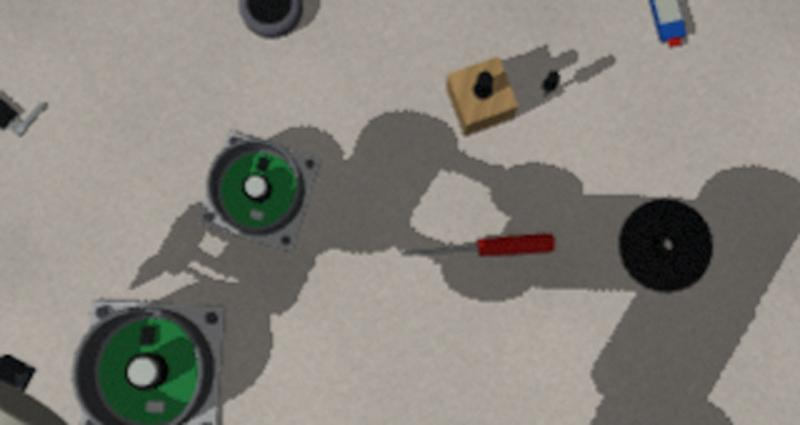

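The 120 mm beacon is the small pod at c1 (255,187), measured 0.127 against 0.173 for the large one. The 150 mm stylus is the one in the wooden block at c1 (484,85), with its top at z≈0.145. The decoy at c1 (551,80) is thinner and tops out at 0.096. Next are close wrist views, two per target.

```bash
python3 - <<'E'
from h import *
T={"b":(.495,.2855),"s":(.617,-.004),"c":(.4314,-.2515)}
for k,p in T.items():
    az=np.rad2deg(np.arctan2(p[1],p[0]));R=down(az)
    for i,o in enumerate([0.03,-.05]):
        q=np.array([*p,.26])+R[:,2]*o
        ctrl.goto(q,R) if i==0 else ctrl.move_l(q,vel=.2)
        ctrl.sleep(.2); snap("wrist",f"{k}{i}")
print(ctrl.current_t(),ctrl.current_q())
ims=[cv2.imread(f"pics/{k}{i}.png") for i in (0,1) for k in "bsc"]
big=np.vstack([np.hstack([cv2.resize(m[50:350,120:520],(266,200)) for m in ims[j:j+3]]) for j in (0,3)])
cv2.imwrite("pics/m1.png",big)
E
```

```text
6.425 [-42.7013  13.9882  87.2648   0.0043  78.7508 -12.5249]
```

View pics/m1.png

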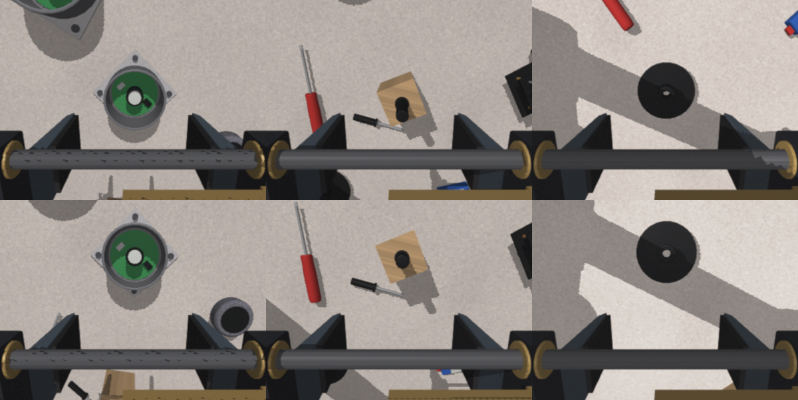

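```bash
cat > meas.py <<'E'
from h import *
from scipy.optimize import minimize
def circ(c,x,y,z,r,n=180):
    a=np.linspace(0,2*np.pi,n,endpoint=False); return np.array([proj(c,(x+r*np.cos(t),y+r*np.sin(t),z)) for t in a])
def samp(im,p): return cv2.remap(im,p[:,0].astype(np.float32).reshape(-1,1),p[:,1].astype(np.float32).reshape(-1,1),cv2.INTER_LINEAR).ravel()
def fit(names,x0,r,sgn=1,free_z=True):
    """circle of radius r: maximise mean (outside-inside) grey contrast over several views; x0=(x,y,z)"""
    D=[(load(n),cv2.cvtColor(cv2.imread(f"pics/{n}.png"),cv2.COLOR_BGR2GRAY).astype(np.float32)) for n in names]
    f=lambda v,z=None:-sum(sgn*np.mean(np.clip(samp(im,circ(c,v[0],v[1],v[2] if free_z else x0[2],r+.0015))-samp(im,circ(c,v[0],v[1],v[2] if free_z else x0[2],r-.0015)),-60,60)) for c,im in D)
    v=np.array(x0 if free_z else x0[:2],float)
    S=np.vstack([v]+[v+.006*e for e in np.eye(len(v))])
    r_=minimize(f,v,method="Nelder-Mead",options=dict(initial_simplex=S,xatol=1e-5,fatol=1e-4)); return r_.x,-r_.fun
def blob(name,mask_fn,near,rad=60):
    im=cv2.imread(f"pics/{name}.png"); c=load(name); m=mask_fn(im).astype(np.uint8)
    n,l,st,ce=cv2.connectedComponentsWithStats(m); ok=[i for i in range(1,n) if st[i,4]>40]
    i=min(ok,key=lambda i:np.hypot(*(ce[i]-near))); return c,ce[i],st[i]
E
python3 - <<'E'
from meas import *
white=lambda im:im.min(2)>140
dark=lambda im:im.max(2)<45
obs=[]
for n in("b0","b1"):
    c=load(n);u=proj(c,(.495,.2855,.052));c,ce,st=blob(n,white,u);obs.append((c,ce));print(n,u,ce,st)
print("btn",*tri(obs))
for r,s in((.060,1),(.055,-1)):
  for z in(True,False): print("rim",r,fit(["b0","b1"],(.495,.2855,.07),r,s,z))
obs=[]
for n in("s0","s1"):
    c=load(n);u=proj(c,(.616,-.004,.15));c,ce,st=blob(n,dark,u);obs.append((c,ce));print(n,u,ce,st)
print("sty",*tri(obs)); print(fit(["s0","s1"],(.616,-.004,.16),.010))
obs=[]
for n in("c0","c1"):
    c=load(n);u=proj(c,(.431,-.2515,.014));c,ce,st=blob(n,dark,u);obs.append((c,ce));print(n,u,ce,st)
print("cov",*tri(obs))
for z in(True,False): print(fit(["c0","c1"],(.431,-.2515,.014),.062,1,z))
print("hole",fit(["c0","c1"],(.431,-.2515,.046),.008,-1), "collar",fit(["c0","c1"],(.431,-.2515,.046),.018,1))
E
```

```text
b0 [320.2133 194.9438] [322.2118 196.7743] [313 187  19  20 288]
b1 [320.1023 132.302 ] [322.2804 134.6885] [313 125  20  20 321]
btn [0.4989 0.2842 0.0498] [np.float64(4.5942091262859596e-05), np.float64(4.5942091262846626e-05)]
rim 0.06 (array([0.4994, 0.283 , 0.0678]), np.float64(51.47710418701172))
rim 0.06 (array([0.4993, 0.2833]), np.float64(49.40920639038086))
rim 0.055 (array([0.5086, 0.306 , 0.0004]), np.float64(0.5460612177848816))
rim 0.055 (array([0.4632, 0.3179]), np.float64(4.184668064117432))
s0 [319.4806 219.6146] [324.3765 213.7819] [315 196  20  37 587]
s1 [319.2158 139.2892] [324.5156 138.9472] [314 127  21  26 417]
sty [ 0.6213 -0.0058  0.1252] [np.float64(3.048396541976463e-05), np.float64(3.0483965419841197e-05)]
(array([ 0.6207, -0.0014,  0.1677]), np.float64(89.97956848144531))
c0 [319.6655 188.2908] [321.4738 185.6755] [ 279  145   85   82 5405]
c1 [319.981  130.4756] [323.3819 132.6612] [ 278   84   89   90 5349]
cov [ 0.4316 -0.2582 -0.0264] [np.float64(0.0011340776876721764), np.float64(0.0011340776876721174)]
(array([ 0.4341, -0.2516,  0.0107]), np.float64(120.0))
(array([ 0.4342, -0.251 ]), np.float64(119.9830322265625))
hole (array([ 0.4346, -0.2508,  0.0422]), np.float64(84.3818359375)) collar (array([ 0.4375, -0.2459,  0.0501]), np.float64(2.5589680671691895))
```

```bash
python3 - <<'E'
from h import *
p=(.4343,-.2510);R=down(np.rad2deg(np.arctan2(p[1],p[0])))
ctrl.goto([*p,.10],R)
print(ctrl.move_l([*p,.0185],vel=.08,contact_N=6),ctrl.current_tool_pos())
ctrl.command_gripper(0.0);print("w",ctrl.current_grip_width()*91)
ctrl.move_l([*p,.17],vel=.12);ctrl.sleep(.2)
print("w",ctrl.current_grip_width()*91,ctrl.current_contact_force(),ctrl.current_tool_pos(),ctrl.current_t())
snap("wrist","g0")
E
```

```text
False [ 0.4346 -0.2512  0.0189]
w 0.3326921316405007
w 0.3940087676280712 [-0.0694 -0.207   0.0602] [ 0.4341 -0.2509  0.1696] 11.2833
```

View pics/g0.png

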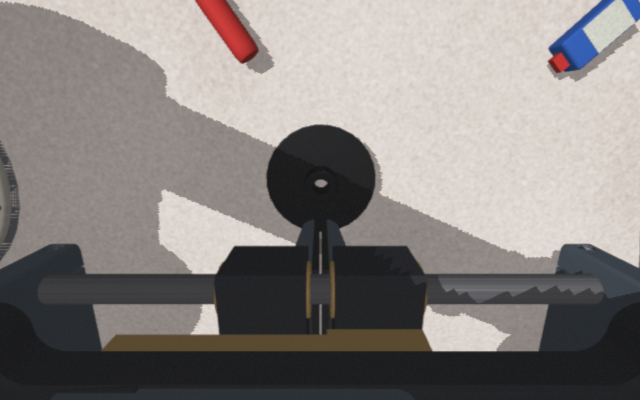

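The grip missed: the fingers are shut and the cover is still on the table, hole at (320,183). I'll check whether it moved and where it sits relative to the TCP.

```bash
python3 - <<'E'
from meas import *
c=load("g0")
print("hole",atz(c,(320.5,183),.046),"disc",fit(["g0"],(.4343,-.251,.014),.062,1,False), "tcp px",proj(c,(.4341,-.2509,.1696)))
print(proj(c,(.4343,-.251,.014)))
s1=load("c1");print("c1 hole",[ (n,proj(load(n),(.4343,-.251,.046))) for n in("c0","c1")])
snap("scene","sc1");snap("top","t1")
a=cv2.imread("pics/sc1.png");b=cv2.imread("pics/t1.png")
im0=cv2.imread("pics/c0.png");im1=cv2.imread("pics/c1.png")
f=lambda m,x,y,w:cv2.resize(m[y-w:y+w,x-w:x+w],(390,290),interpolation=cv2.INTER_CUBIC)
cv2.imwrite("pics/m2.png",np.vstack([np.hstack([f(a,207,230,60),f(b,406,228,60)]),np.hstack([f(im0,321,185,60),f(im1,323,132,60)])]))
E
```

```text
hole [ 0.436  -0.2478  0.046 ] disc (array([ 0.4344, -0.2506]), np.float64(53.84191131591797)) tcp px [320.5066 228.6937]
[320.5833 179.9568]
c1 hole [('c0', array([321.6133, 192.3808])), ('c1', array([322.055 , 130.3338]))]
```

View pics/m2.png

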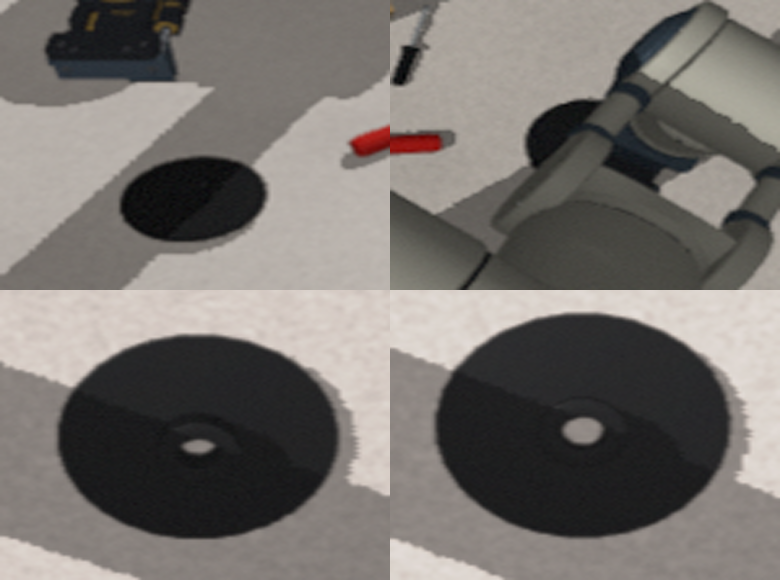

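```bash
python3 - <<'E'
from meas import *
a=cv2.imread("pics/sc1.png");im0=cv2.imread("pics/c0.png");im1=cv2.imread("pics/c1.png");t=cv2.imread("pics/top0.png")
def f(m,x,y,w):
    k=m[y-w:y+w,x-w:x+w].astype(float); k=np.clip(k*4.5,0,255).astype(np.uint8); return cv2.resize(k,(390,290),interpolation=cv2.INTER_CUBIC)
cv2.imwrite("pics/m3.png",np.vstack([np.hstack([f(a,207,250,32),f(t,406,228,30)]),np.hstack([f(im0,321,185,50),f(im1,323,132,50)])]))
E
```

```text
(no output)
```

View pics/m3.png

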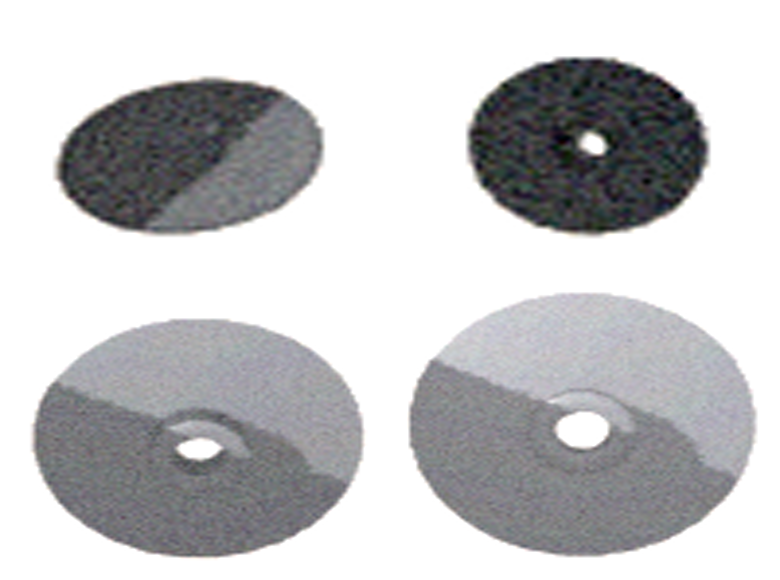

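The contrast-stretched crops show the collar is there and centred where I measured it: c1 (322.2,130.3) against (322.05,130.33) predicted. So the position was right, and I'll repeat the grasp in stages with a look at each.

```bash
python3 - <<'E'
from h import *
p=(.4343,-.2510);R=ctrl.current_eef_rot()
ctrl.command_gripper(1.0);print("open",ctrl.current_grip_width())
ctrl.move_l([*p,.0185],vel=.12,contact_N=6);print(ctrl.current_tool_pos(),ctrl.current_contact_force())
_,a=snap("wrist","k0")
for g in(.45,.38,.3,.2):
    t=ctrl.current_t();ctrl.command_gripper(g);print(g,ctrl.current_grip_width(),ctrl.current_contact_force(),ctrl.current_t()-t)
    if g==.38:_,b=snap("wrist","k1")
_,d=snap("wrist","k2");print(ctrl.current_t())
f=lambda m:np.clip(cv2.resize(m[100:300,190:450],(390,300)).astype(float)*3,0,255).astype(np.uint8)
cv2.imwrite("pics/m4.png",np.vstack([np.hstack([f(a),f(b)]),np.hstack([f(d),f(d)*0])]))
E
```

```text
open 0.9991530407625205
[ 0.4346 -0.2512  0.019 ] [-0.6971 -0.8331  0.2919]
0.45 0.44611815814744477 [ 0.7952  0.3847 -0.0079] 0.8834
0.38 0.3797621371839919 [ 0.3609  0.1247 -0.3019] 0.3332999999999995
0.3 0.30084167259930633 [-0.0157 -0.2744  0.1874] 0.34169999999999945
0.2 0.20257326491746303 [-0.3516 -0.7714 -0.6815] 0.36659999999999826
16.3083
```

View pics/m4.png

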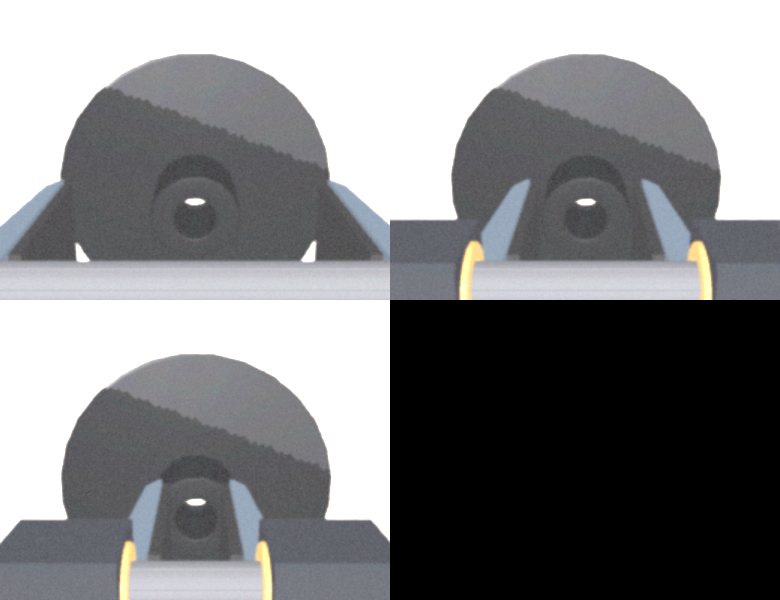

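The staged views (k1, k2) show the fingers closing above the collar: at 0.2 they hide its sides and nothing stops them. Gap against opening puts the tips at about 0.18 m depth, so they end roughly 30 mm short of the reported TCP. I'll measure that by touching the disc with open fingers.

```bash
python3 - <<'E'
from h import *
p=(.4343,-.2510)
ctrl.command_gripper(.62)
try: hit=ctrl.move_l([*p,-.022],vel=.02,contact_N=4)
except ctrl.MotionError as e: print(e);raise
z=ctrl.current_tool_pos();print(hit,z,ctrl.current_contact_force(),ctrl.current_t())
if hit:
    ctrl.move_l([*p,z[2]+.003],vel=.03)
    ctrl.command_gripper(0);print(ctrl.current_grip_width()*91,ctrl.current_tool_pos(),ctrl.current_contact_force(),ctrl.current_t())
E
```

```text
True [ 0.4343 -0.251  -0.0183] [-0.91    0.336   9.1761] 18.675
35.67316325687731 [ 0.4342 -0.251  -0.0153] [-0.5157 -0.2667 -0.9056] 19.4
```

Gripped at 35.7 mm. The tips sit about 32 mm short of the reported TCP. Now I lift, measure the cover in hand with the same camera, and go above the beacon.

```bash
python3 - <<'E'
from meas import *
p=(.4343,-.2510)
ctrl.move_l([*p,.14],vel=.12);ctrl.sleep(.15)
snap("wrist","l0");print("w",ctrl.current_grip_width()*91,ctrl.current_contact_force())
tp=ctrl.current_tool_pos();zl=tp[2]+.0153
for fz in(True,False): print("disc in hand",fit(["l0"],(tp[0],tp[1],zl+.014),.062,1,fz),"nominal",tp,zl+.014)
b=np.array([.4993,.2833]);R=down(np.rad2deg(np.arctan2(b[1],b[0])))
ctrl.goto([*b,.14],R);ctrl.sleep(.15);snap("wrist","l1");print("w",ctrl.current_grip_width()*91,ctrl.current_tool_pos(),ctrl.current_t())
tp=ctrl.current_tool_pos();zl=tp[2]+.0153
print("rim seen",fit(["l1"],(*b,.07),.06,1,False),"disc",fit(["l1"],(tp[0],tp[1],zl+.014),.062,1,False))
im=np.hstack([cv2.imread("pics/l0.png")[90:330,130:510],cv2.imread("pics/l1.png")[90:330,130:510]]);cv2.imwrite("pics/m5.png",np.clip(im.astype(float)*1.8,0,255))
E
```

```text
w 35.47410192576871 [-0.4831  0.2452 -1.4637]
disc in hand (array([ 0.434 , -0.2505,  0.1664]), np.float64(38.05038070678711)) nominal [ 0.4341 -0.2509  0.1396] 0.16889105989481973
disc in hand (array([ 0.4341, -0.2503]), np.float64(34.90394592285156)) nominal [ 0.4341 -0.2509  0.1396] 0.16889105989481973
w 35.55556523088834 [0.4996 0.2827 0.14  ] 23.1833
rim seen (array([0.5045, 0.2828]), np.float64(12.000748634338379)) disc (array([0.499 , 0.2831]), np.float64(37.32304000854492))[ WARN:0@9.141] global loadsave.cpp:1063 imwrite_ Unsupported depth image for selected encoder is fallbacked to CV_8U.
```

View pics/m5.png

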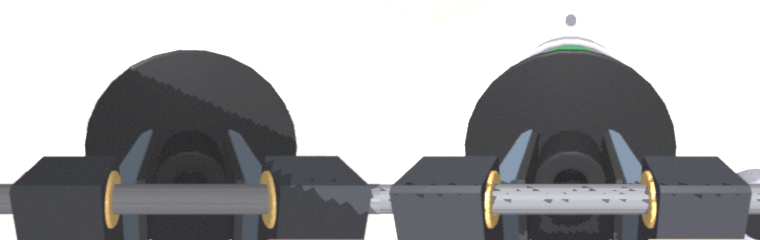

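The cover is held level and its axis is within 0.6 mm of the TCP. The beacon's rim peeks out behind it at (570,48). Lowering with force feedback.

```bash
python3 - <<'E'
from meas import *
b=(.4993,.2833)
ctrl.move_l([*b,.062],vel=.08)
h=ctrl.move_l([*b,.0445],vel=.012,contact_N=4)
tp=ctrl.current_tool_pos();print(h,tp,ctrl.current_contact_force(),ctrl.current_wrist_torque(),ctrl.current_t())
E
```

```text
True [0.4993 0.2833 0.0467] [-0.1486 -0.333   6.777 ] [-0.0854  0.1317  0.0097] 25.4667
```

Contact came exactly at the seating height of 0.0467. Release and check.

```bash
python3 - <<'E'
from meas import *
b=np.array([.4993,.2833])
ctrl.command_gripper(.62);ctrl.sleep(.3);print(ctrl.current_grip_width(),ctrl.current_contact_force())
ctrl.move_l([*b,.20],vel=.15);R=ctrl.current_eef_rot()
ctrl.move_l(np.array([*b,.26])+R[:,2]*.03,vel=.2);ctrl.sleep(.15);snap("wrist","r0")
ctrl.move_l(np.array([*b,.26])-R[:,2]*.05,vel=.2);ctrl.sleep(.15);snap("wrist","r1")
for fz in(True,False): print("disc",fit(["r0","r1"],(*b,.076),.062,1,fz))
print("hole",fit(["r1"],(*b,.108),.008,1,False),fit(["r1"],(*b,.108),.008,-1,False))
print("rim before: .4993 .2833 ; t",ctrl.current_t())
a=np.hstack([cv2.imread(f"pics/r{i}.png")[60:290,190:450] for i in(0,1)]);cv2.imwrite("pics/m6.png",np.clip(cv2.resize(a,None,fx=1.5,fy=1.5).astype(float)*2,0,255).astype(np.uint8))
E
```

```text
0.6208058963815419 [ 0.1402  0.5405 -0.0035]
disc (array([0.4997, 0.2825, 0.0729]), np.float64(114.97662353515625))
disc (array([0.4993, 0.2832]), np.float64(113.66276550292969))
hole (array([0.5114, 0.2902]), np.float64(10.191487312316895)) (array([0.4987, 0.2845]), np.float64(56.04326629638672))
rim before: .4993 .2833 ; t 28.8917
```

View pics/m6.png

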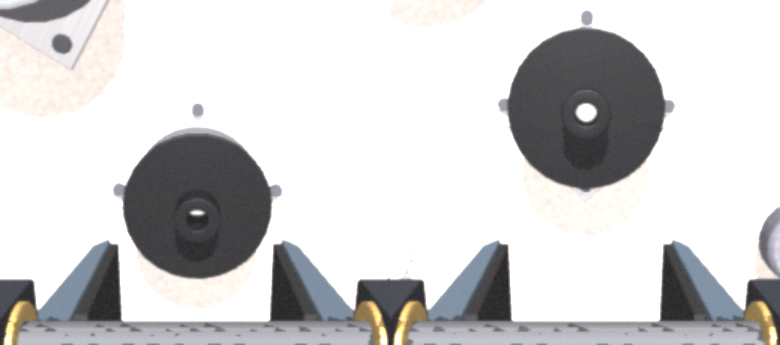

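The cover is seated: centre (0.4993,0.2832), matching the rim measured before, and level. Next is the stylus.

```bash
python3 - <<'E'
from meas import *
v,s=fit(["s0","s1"],(.6207,-.003,.158),.010,1,False);v1,s1=fit(["s1"],(.6207,-.003,.158),.010,1,False);print(v,s,v1,s1)
assert np.hypot(*(v-[.6207,-.003]))<.006
p=v;R=down(np.rad2deg(np.arctan2(p[1],p[0])))
ctrl.goto([*p,.20],R)
print(ctrl.move_l([*p,.077],vel=.1,contact_N=5),ctrl.current_tool_pos(),ctrl.current_contact_force())
ctrl.command_gripper(0);print("w",ctrl.current_grip_width()*91,ctrl.current_contact_force())
if 17<ctrl.current_grip_width()*91<23:
    ctrl.move_l([*p,.215],vel=.1);ctrl.sleep(.2);print("w",ctrl.current_grip_width()*91,ctrl.current_contact_force(),ctrl.current_tool_pos())
    snap("wrist","y0")
print(ctrl.current_t())
E
```

```text
[ 0.6211 -0.0044] 83.92030334472656 [ 0.6206 -0.0019] 43.588985443115234
False [ 0.6215 -0.0044  0.0776] [ 0.0546  0.6759 -0.0593]
w 19.382140513029444 [-0.5003 -0.6667  0.5265]
w 19.47736247187709 [ 0.55    0.1315 -0.782 ] [ 0.6209 -0.0044  0.2146]
33.7583
```

```bash
python3 - <<'E'
from meas import *
b=(.4993,.2833);R=down(np.rad2deg(np.arctan2(b[1],b[0])))
ctrl.goto([*b,.215],R);ctrl.sleep(.3);c,im=snap("wrist","y1");print(ctrl.current_tool_pos(),ctrl.current_t())
tp=ctrl.current_tool_pos()
print("px tip pred",proj(c,(tp[0],tp[1],.148)),"hole top",proj(c,(*b,.108)))
cv2.imwrite("pics/m7.png",np.clip(cv2.resize(im[90:290,210:430],None,fx=3,fy=3,interpolation=cv2.INTER_CUBIC).astype(float)*2,0,255).astype(np.uint8))
E
```

```text
[0.4996 0.2828 0.2149] 35.3
px tip pred [320.226 201.293] hole top [320.1168 189.6526]
```

View pics/m7.png

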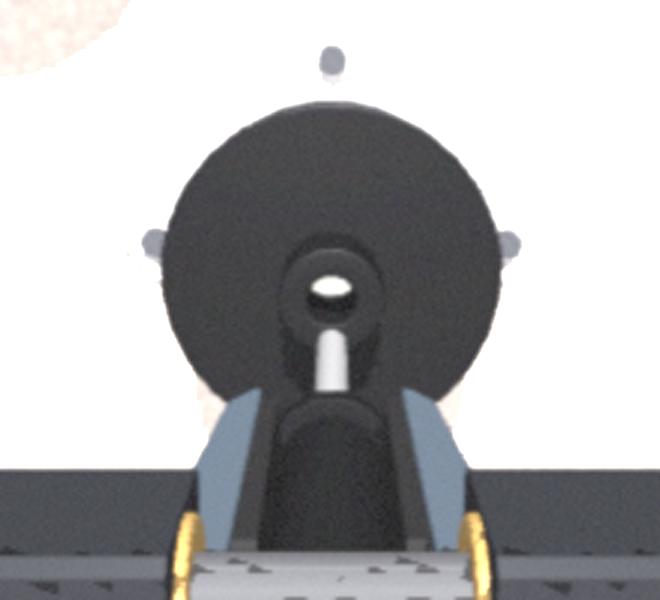

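The tip is at (320,202) and the hole centre at (320,189), each within about 1 px of prediction. Shifting 1 mm along tool z, then inserting.

```bash
python3 - <<'E'
from meas import *
R=ctrl.current_eef_rot();b=np.array([.4993,.2833,0])+R[:,2]*.001;b=b[:2]
ctrl.move_l([*b,.182],vel=.08)
h=ctrl.move_l([*b,.124],vel=.04,contact_N=4);print(h,ctrl.current_tool_pos(),ctrl.current_contact_force(),ctrl.current_t())
if not h:
    f0=ctrl.current_contact_force()[2]
    for z in np.arange(.122,.1075,-.001):
        ctrl.move_l([*b,z],vel=.02);ctrl.sleep(.1);f=ctrl.current_contact_force();print(round(z,4),ctrl.current_tool_pos()[2],f)
        if f[2]-f0>10: break
    ctrl.sleep(.3);print(ctrl.current_contact_force(),ctrl.current_grip_width()*91,ctrl.current_t())
E
```

```text
False [0.499  0.2842 0.1242] [-0.7477 -0.4944 -0.8202] 37.4667
0.122 0.12198760784196239 [ 0.473  -0.535  -0.4108]
0.121 0.12097926394919487 [ 0.3767  0.1656 -0.6035]
0.12 0.11998832673721152 [-0.3819  0.8484 -1.3114]
0.119 0.11901631681589453 [-0.3135  0.6357 -0.4175]
0.118 0.11803545600761338 [0.2881 0.4535 0.8832]
0.117 0.11702056469800946 [-0.1299 -0.6656  1.3018]
0.116 0.11599943467899311 [-0.5088 -0.2511  2.6159]
0.115 0.11503420360397269 [-0.1733 -0.2198  2.3753]
0.114 0.11402517401324896 [-0.4289 -1.0353  2.983 ]
0.113 0.1130435778781406 [ 0.3035 -0.4172  4.1227]
0.112 0.11248190142594561 [-1.7153 -0.6615 11.5808]
[-0.7947 -0.5429 11.4427] 19.321298411795148 41.6167
```

The force shows a spring ramp and then a hard stop: contact at 0.118–0.119, bottomed at 0.1125. One last check of the cover, then hand in.

```bash
python3 - <<'E'
from meas import *
snap("wrist","z0");print("disc",fit(["z0"],(.4993,.2833,.076),.062,1,False))
ctrl.sleep(.5);print(ctrl.current_contact_force(),ctrl.current_grip_width()*91,ctrl.current_tool_pos(),ctrl.current_t())
cv2.imwrite("pics/z.png",np.clip(cv2.imread("pics/z0.png").astype(float)*2,0,255).astype(np.uint8))
E
```

```text
disc (array([0.4988, 0.2841]), np.float64(40.07659149169922))
[-0.6751 -0.9119 11.3418] 19.311843013592412 [0.499  0.2843 0.1125] 42.1667
```

View pics/z.png

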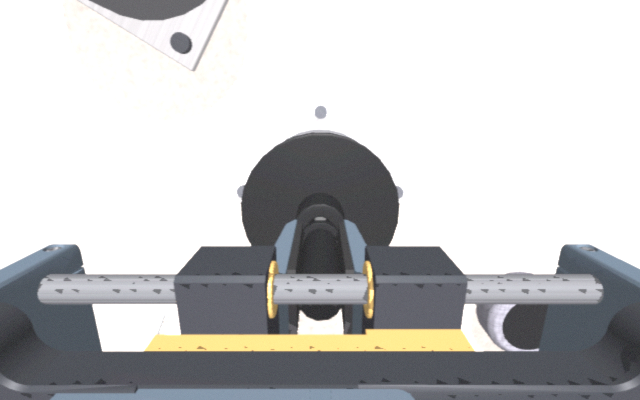

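The cover at (320,205) is still level and centred in place, with the stylus running down into the collar.

```bash
python3 -c "
from bench import ctrl
print(ctrl.sign_off())"
```

```text
the job is handed in; nothing more can be done
None
```

The cover is seated on the 120 mm beacon and released. The stylus is through the collar hole, still gripped, holding the button against its hard stop. I handed the job in after about 42 s of robot time; sign-off gave no verdict.

**First grasp missed:** the fingers shut above the collar because the tips sit about 32 mm short of the reported TCP. Nothing moved. I measured the offset by touching the disc with the open fingers and corrected every later height for it.

**Last checks:**
- **Cover seating:** contact came exactly at the predicted seating height. After release the cover's centre matched the earlier rim measurement to about 0.1 mm.
- **Cover at the end:** with the stylus in, a single partly hidden view put the centre about 1 mm off, inside the 5 mm limit.
- **Button:** the force rose like a spring over about 6 mm of travel, then hit a hard stop. It held steady at about 11 N.
- **Grip:** the jaws held at 19.3 mm on the 20 mm handle.
- **Disagreement:** free-height fits read about 2–4 mm low (rim, disc, collar hole), so I used the stated heights there.
- **Not checked:** I did not re-measure the puck, battery and screwdriver at the end. No arm path went near them at low height.

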